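# Roll the spare wheel into its chock

### The job

Take the spare wheel off its leaning rest, stand it on its tyre on the open worktop in front of the wheel chock, about 20 cm short of its parked spot, and let go of it there. From there roll it, turning on its tyre, never lifted and never fallen flat, into the chock and over the sill until it is up against the end stop. Leave it standing upright there, and do not disturb the other things.

Things in the scene. Friction and masses are not known exactly. Their poses are not given: they have to be found in the camera images.
- wheel_center (a point): Centre of the loose wheel, mid-axle. z is the wheel's axle (both sides alike), x and y turn with it. At the start the wheel leans in the rest, centre 75 mm above the worktop; standing on its rim on the worktop the centre is 45 mm up.
- wheel: The loose wheel, origin at its centre: black rubber tyre 90 mm in diameter, 26 mm wide, flat sides, grey hub; from the middle of each side a steel axle stub 14 mm in diameter sticks out 22 mm (70 mm over both ends; the stubs turn with the wheel). 0.25 to 0.5 kg. z is the axle. On its rim it rolls freely and can tip over sideways.
- rest: Fixed grey leaning rest, base 120x100 mm; origin on the worktop under the wheel's centre. The wheel's top leans 34 degrees from upright towards the rest's -x (roughly the robot); its upper face looks to +x and up. Two rails behind the lower face (inner edges 44, outer 76 mm apart, no higher than the wheel's centre) and two bars under the tyre carry it; its upper 40 mm is free on both faces.
- chock_seat (a point): Where the wheel's centre lies when parked in the chock, 45 mm above the worktop. x: level, the way the wheel runs in; y: level, across (the parked wheel's axle lies along y); z up. There is 1 to 2 mm of play along x between sill and end stop.
- chock: Fixed aluminium chock, origin on the worktop below the parked centre, axes as chock_seat. No floor. Cheeks 24 mm high, 38 mm apart inside, x -52 to +53 mm, flaring to 60 mm at the mouth (x -84); flanges 4 mm high out to y +-47. Round cross sill 4 mm high at x -21.5: pushing over takes 1 to 3 N at the axle. Upright end stop: face at x +46, 66 mm high, 50 wide; the tyre meets it at axle height.
- cup: Bystander, leave alone: an empty clear plastic cup, 96 mm wide, 86 mm high, standing. Origin at the centre of its underside.
- tape_roll: Bystander, leave alone: a roll of brown packing tape lying flat, 96 mm across, 48 mm high. Origin at the centre of its underside.
- tape_rule: Bystander, leave alone: a yellow tape measure, 36x86x62 mm. Origin at the centre of its underside.
- filled_cup: Bystander, leave alone: a small filled cup with a printed lid, 68 mm wide, 57 mm high. Origin at the centre of its underside.
- pliers: Bystander, leave alone: red-handled pliers lying flat, 150 mm long, 17 mm high. Origin at the centre of its underside.
- spanner: Bystander, leave alone: a combination spanner lying flat, 218 mm long, 8 mm high. Origin at the centre of its underside.

How it is judged:
By the outcome, as a careful person would: the job done as asked, in the order asked, and still so for the second after the job is handed in, with the robot touching nothing.
It also fails if it takes over 50 s, if anything falls off the work surface, if the arm or the gripper's body presses on something with over 40 N, if the wrist force passes 120 N, or if a joint passes its speed limit or range.

### The arm

A 6-joint arm with a two-finger parallel gripper is mounted at the origin on a cart in front of the work surface, level with it; the furniture and walls round the work are solid. World frame = base frame: x ahead of the robot, y to its left, z up, the work surface at z = 0. Lengths are in m, angles in degrees, forces in N, time in s.
With the tool pointing down it reaches from about 0.3 to 0.775 m from the base axis. Payload 14.6 kg.
Tool frame: the origin (TCP) lies at the centre of the arm's flange, where the gripper is bolted on; the fingertips stand 173 mm ahead of it and the grasp point (between the pads) lies 155 mm ahead of it; z points along the fingers, y is the line along which they close (so a half turn about z gives the same grasp; the last joint's range is limited). The gripper opens to 85 mm and grips with 20 to 120 N. Pads are 22 mm wide; open, the fingers measure 114 mm over their backs; the gripper's body (76 mm by 85 mm) begins 54 mm behind the grasp point. The pads swing forward as they close: fully open they stand 13 mm farther back than shut.
Start: joints at [71.815, 17.183, 87.147, -0, 75.671, -3.816], TCP at [0.136, 0.533, 0.405] pointing down, gripper open.
Joint ranges: [-173.82, 173.82], [-45.26, 126.66], [13.44, 144.39], [-59.66, 239.66], [0, 175.72], [-146.38, 146.38]. Speed limits (degrees/s): [127.2, 127.2, 147.25, 180, 180, 180].

### API

Orientations are given as a 3x3 rotation matrix whose columns are the frame's x, y, z axes.
In Python, from workcell import status, viewer, order gives the robot as it stands.
- The arm moves only by the tool arm_command, never from a script. Its argument "series" is a list of rows, each a list of 5 numbers: the shift along the tool's x, y, z in m, then the turn about the tool's z in degrees, then the gripper's target within -1 to 1 (fully open at 1, half-way at 0, shut at -1). A call has 1 to 8 rows; each row is the pose to reach, as a shift and turn from the pose commanded when the call began, along the tool's axes at that moment; what a row does not reach only later rows make up. A row lasts 1/10 s, in which the tool goes at most 50 mm and 8.59 degrees, less where a joint would pass 70% of its speed; a pose out of reach is approached as far as the arm can. A call with a gripper value outside its range is refused whole. The fingers move at their own pace and stop on an object; "grip_force" is the grip in N (left out, the last holds). Time passes only in rows, so rows that repeat a pose let the fingers close. It gives the time, the measured TCP pose, the force, the opening and the grip force at its end, in the units of the state.
- status.read_state(): the state, without advancing time (a new reading comes with each control period).
- viewer.grab_frame(name): name is "scene" or "top"; returns (picture, depth): 480x640x3 uint8, red, green, blue; 480x640 float32, m along the optical axis (not along the pixel's ray), 0 where there is no reading.
- viewer.camera_model(name): a dict with "camera_matrix" (3x3 intrinsics, pixels), "eye" and "rotation" of the camera in the world. Camera axes: x right, y up, looking along -z (the intrinsics and any distortion apply to the point x, -y, -z); pixel columns grow to the right and rows downward; lengths in m; the calibration is good to about 2 mm. A picture is of the moment at which its call begins. camera_model takes no time and is no camera call.
- order.job_done(): hands the job in; it is judged then, once.
The state is a dict: "t": time; "joints": joint angles; "qd": joint speeds; "effort": joint torques, N m; "position": TCP position; "ee_rot": TCP orientation; "contact_force": force on the tool from outside, world axes, zero at the start; "wrist_torque": the same for the moment, N m; "grip_width": finger opening in m; "grip_force": force on a finger pad.
Only numpy, scipy, OpenCV 4.12 (cv2) and the standard library are available. Lean on these libraries where they do the work, as an engineer would, in place of code of your own. Each camera call takes 0.05 s, during which the arm holds its last target. There are 200 camera calls.

## Working session

There is one attempt and no reset: what is moved stays moved. The work goes in short steps, Python scripts to look and compute and a tool call to move; the robot and the scene stay as the last step left them, time stands still between calls to the robot, and variables do not carry over. Pictures are saved under pics/ and viewed, at most 10 in all, crops included, and the job is handed in when it is done.

Besides the shell and the picture viewer there is one more tool, called after "Call:" by a JSON object that holds its "name" and its "arguments", one argument or row to a line. arm_command: Moves the arm, as the interface text tells. Its arguments: {"type":"object","properties":{"series":{"type":"array"},"grip_force":{"type":"number"}},"required":["series"]}

```bash
mkdir -p pics; ls; cat > h.py <<'E'
import numpy as np, cv2
from workcell import status, viewer, order
def grab(n,f):
    p,d=viewer.grab_frame(n); cv2.imwrite('pics/'+f+'.png',cv2.cvtColor(p,cv2.COLOR_RGB2BGR)); np.save('pics/'+f+'.npy',d); return p,d
def world(n,d):
    m=viewer.camera_model(n); K=np.array(m['camera_matrix']); R=np.array(m['rotation']); e=np.array(m['eye'])
    v,u=np.mgrid[0:480,0:640]; X=(u-K[0,2])/K[0,0]*d; Y=(v-K[1,2])/K[1,1]*d
    return np.stack([X,-Y,-d],-1)@R.T+e
E
python3 - <<'E'
from h import *
for n in('scene','top'):
    grab(n,n+'0'); print(n,viewer.camera_model(n))
a=cv2.imread('pics/scene0.png');b=cv2.imread('pics/top0.png')
s=status.read_state();print(s)
E
```

```text
pics
scene {'camera_matrix': array([[606.87056895,   0.        , 321.77170055],
       [  0.        , 606.87056895, 252.6389528 ],
       [  0.        ,   0.        ,   1.        ]]), 'eye': array([-0.66520893, -0.67171798,  0.99139412]), 'rotation': array([[ 0.46489717,  0.50005852, -0.73062446],
       [-0.88530637,  0.25308739, -0.3901018 ],
       [-0.01016189,  0.8281837 ,  0.5603646 ]])}
top {'camera_matrix': array([[569.31920059,   0.        , 329.66339613],
       [  0.        , 569.31920059, 242.58721529],
       [  0.        ,   0.        ,   1.        ]]), 'eye': array([ 0.20721791, -0.0118335 ,  1.71914748]), 'rotation': array([[ 0.05883816,  0.97578859, -0.21065305],
       [-0.99826046,  0.05830719, -0.00873625],
       [ 0.00375786,  0.21080063,  0.97752185]])}
{'t': 0.1, 'joints': array([ 7.18140659e+01,  1.72127430e+01,  8.71757027e+01,  1.32881906e-03,
        7.56707634e+01, -3.81697847e+00]), 'qd': array([-0.12816855, -0.08187704, -0.11377744, -0.04677731, -0.06627824,
       -0.01473993]), 'effort': array([ 1.59752253e-03, -5.44371700e+01, -3.62370980e+01, -2.47917740e-05,
        2.92173172e-03,  5.80593451e-06]), 'position': array([0.13649427, 0.53276803, 0.40418279]), 'ee_rot': array([[-9.68716323e-01,  2.48170441e-01, -3.43872388e-04],
       [ 2.48170663e-01,  9.68715837e-01, -9.74761669e-04],
       [ 9.12075943e-05, -1.02960658e-03, -9.99999466e-01]]), 'contact_force': array([-0.11903075,  0.63058667, -0.64810202]), 'wrist_torque': array([ 0.02791943, -0.00739587,  0.0558858 ]), 'grip_force': 0.0, 'grip_width': 0.08547832896584069}
```

View pics/scene0.png

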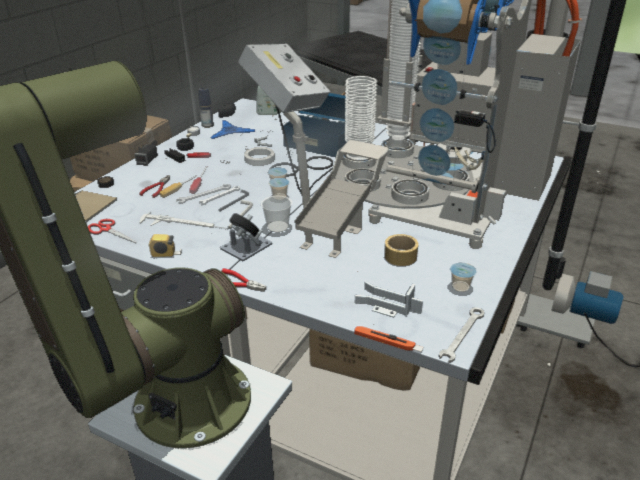

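View pics/top0.png

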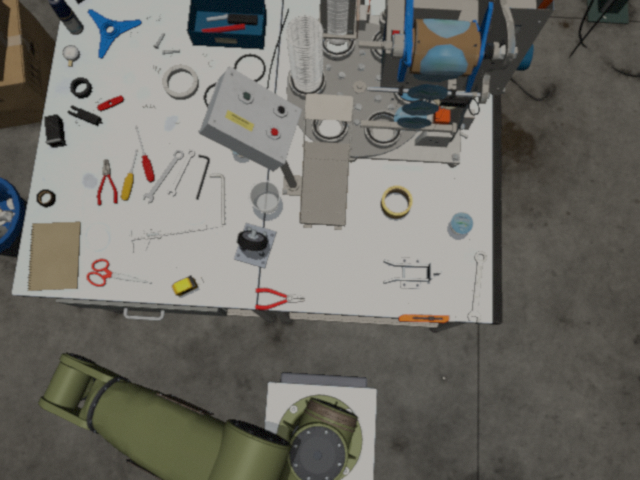

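The scene view shows the rest and wheel at about (243,235) and the chock at about (390,297). In the top view the wheel is at (253,242) and the chock at (410,272), with its stop on the right, so the wheel runs towards -y. Next I measure both.

```bash
python3 - <<'E'
from h import *
for n in('scene','top'):
    d=np.load(f'pics/{n}0.npy'); W=world(n,d); np.save(f'pics/W{n}.npy',W)
    print(n,'table z',np.median(W[(W[...,2]>-.02)&(W[...,2]<.02)][:,2]))
    for nm,(x0,x1,y0,y1) in dict(wheel=(.28,.46,.05,.25),chock=(.22,.4,-.35,-.1)).items():
        s=(W[...,0]>x0)&(W[...,0]<x1)&(W[...,1]>y0)&(W[...,1]<y1)
        P=W[s]; print(nm,len(P))
        for zz in np.arange(.01,.13,.01):
            q=P[(P[:,2]>zz)&(P[:,2]<zz+.01)]
            if len(q): print(round(zz,2),len(q),q.mean(0).round(3),q.min(0).round(3),q.max(0).round(3))
a=cv2.imread('pics/scene0.png');b=cv2.imread('pics/top0.png')
r=lambda im,x,y,w,h:cv2.resize(im[y:y+h,x:x+w],(400,300),interpolation=cv2.INTER_CUBIC)
cv2.imwrite('pics/crop1.png',np.vstack([np.hstack([r(a,205,195,80,60),r(a,345,265,100,75)]),np.hstack([r(b,215,210,80,60),r(b,370,235,100,75)])]))
E
```

```text
scene table z 0.0012414447054880928
wheel 3017
0.01 223 [0.4   0.137 0.013] [0.373 0.069 0.01 ] [0.422 0.221 0.019]
chock 2633
0.01 388 [ 0.358 -0.281  0.016] [ 0.346 -0.349  0.01 ] [ 0.376 -0.214  0.02 ]
0.02 38 [ 0.359 -0.302  0.021] [ 0.347 -0.349  0.02 ] [ 0.369 -0.222  0.025]
top table z 0.0016133351490081882
wheel 3840
0.01 283 [0.395 0.151 0.014] [0.36  0.053 0.01 ] [0.454 0.246 0.02 ]
0.02 24 [0.395 0.142 0.022] [0.363 0.082 0.02 ] [0.419 0.209 0.026]
chock 3889
0.01 258 [ 0.362 -0.279  0.015] [ 0.349 -0.35   0.01 ] [ 0.4   -0.127  0.02 ]
0.02 70 [ 0.362 -0.291  0.022] [ 0.351 -0.349  0.02 ] [ 0.374 -0.216  0.028]
0.03 2 [ 0.361 -0.319  0.031] [ 0.36  -0.335  0.03 ] [ 0.361 -0.303  0.032]
```

View pics/crop1.png

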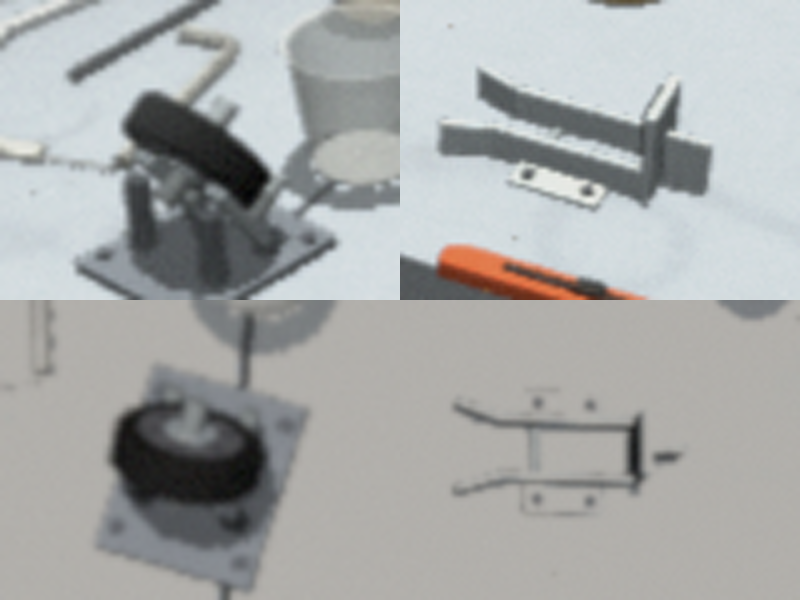

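The crops are magnified 5x (wheel) and 4x (chock). The wheel leans with one stub facing up and away from the robot. In the chock, cheeks, sill and stop are all visible. I'll locate features in both views, by pixel and depth.

```bash
cat >> h.py <<'E'
def proj(n,P):
    m=viewer.camera_model(n); K=np.array(m['camera_matrix']); q=(np.atleast_2d(P)-m['eye'])@np.array(m['rotation'])
    return np.c_[K[0,2]+K[0,0]*q[:,0]/-q[:,2], K[1,2]+K[1,1]*q[:,1]/q[:,2]]
def tri(obs):
    A=[];b=[]
    for n,(u,v) in obs:
        m=viewer.camera_model(n);K=np.array(m['camera_matrix']);R=np.array(m['rotation'])
        r=R@np.array([(u-K[0,2])/K[0,0],-(v-K[1,2])/K[1,1],-1]);r/=np.linalg.norm(r);M=np.eye(3)-np.outer(r,r)
        A.append(M);b.append(M@m['eye'])
    x=np.linalg.lstsq(np.vstack(A),np.hstack(b),rcond=None)[0]
    return x,[(proj(n,x)[0]-p).round(1) for n,p in obs]
E
python3 - <<'E'
from h import *
S=lambda i,j:('scene',(205+i/5-.4,195+j/5-.4)); T=lambda i,j:('top',(215+i/5-.4,210+(j-300)/5-.4))
S2=lambda i,j:('scene',(345+(i-400)/4-.4,265+j/4-.4)); T2=lambda i,j:('top',(370+(i-400)/4-.4,235+(j-300)/4-.4))
for nm,o in dict(stubtip=[S(228,108),T(193,405)], stop_near_top=[S2(652,118),T2(636,487)], stop_far_top=[S2(680,80),T2(641,416)],
  mouth_near=[S2(441,124),T2(457,491)],mouth_far=[S2(480,72),T2(456,404)],
  hole1=[S2(529,174),T2(538,499)],hole2=[S2(588,190),T2(590,499)],
  b_left=[S(78,265),T(97,547)],b_right=[S(335,240),T(307,409)],b_far=[S(240,185),T(153,363)]).items():
    x,e=tri(o); print(nm,x.round(4),*e)
W=np.load('pics/Wtop.npy')
B=W[235:250,240:266]; 
P=W[228:262,232:275].reshape(-1,3);P=P[(P[:,2]>.06)&(P[:,2]<.14)];print(len(P),P.mean(0),P.min(0),P.max(0))
C=W[255:290,375:440].reshape(-1,3);
for lo,hi in((.012,.04),(.045,.08)):
    q=C[(C[:,2]>lo)&(C[:,2]<hi)];print(len(q),q.mean(0).round(3),q.min(0).round(3),q.max(0).round(3))
E
```

```text
stubtip [0.5807 0.2285 0.092 ] [-0.2  0. ] [ 0.1 -0.1]
stop_near_top [ 0.4672 -0.2979  0.0692] [-2.4  0.4] [ 1.8 -0.9]
stop_far_top [ 0.52   -0.2993  0.0638] [-1.4  0.3] [ 1.1 -0.5]
mouth_near [ 0.4602 -0.166   0.0239] [ 0.1 -0. ] [-0.1  0. ]
mouth_far [ 0.5273 -0.1632  0.0197] [ 0.1 -0. ] [-0.  0.]
hole1 [ 0.4602 -0.2288  0.0059] [ 0.3 -0. ] [-0.2  0.1]
hole2 [ 0.4626 -0.2682  0.0058] [ 0.3 -0. ] [-0.2  0.1]
b_left [0.5074 0.2925 0.0066] [ 0.1 -0. ] [-0.1  0. ]
b_right [0.6013 0.1722 0.005 ] [ 0.4 -0. ] [-0.3  0.2]
b_far [0.6296 0.2655 0.0008] [-1.6  0.2] [ 1.4 -0.8]
510 [0.549604   0.23050242 0.09674382] [0.51812464 0.18675827 0.0600163 ] [0.58829896 0.27758063 0.12528205]
270 [ 0.498 -0.239  0.024] [ 0.454 -0.33   0.012] [ 0.543 -0.153  0.038]
80 [ 0.498 -0.298  0.061] [ 0.474 -0.321  0.045] [ 0.524 -0.292  0.074]
```

```bash
cat > fit.py <<'E'
from h import *
from scipy.optimize import least_squares
Ws=[np.load('pics/Wscene.npy').reshape(-1,3),np.load('pics/Wtop.npy').reshape(-1,3)]
P=np.vstack([w[(np.hypot(w[:,0]-.553,w[:,1]-.235)<.06)&(w[:,2]>.085)&(w[:,2]<.14)] for w in Ws]);print(len(P))
def ax(a,t): return np.array([np.cos(t)*np.cos(a),np.cos(t)*np.sin(a),np.sin(t)])
def sdf(q,c,n):
    d=(P-c); h=d@n; r=np.linalg.norm(d-np.outer(h,n),axis=1); h=abs(h)
    f=lambda R,H:(lambda a,b:np.hypot(np.maximum(a,0),np.maximum(b,0))+np.minimum(np.maximum(a,b),0))(r-R,h-H)
    return np.minimum(f(.045,.013),f(.007,.035))
for tilt in (None,34):
    g=lambda p:sdf(P,p[:3],ax(p[3],p[4] if tilt is None else np.radians(34)))
    s=least_squares(g,[.553,.235,.075,-.26,.59],loss='soft_l1',f_scale=.002);print(s.x[:3].round(4),np.degrees(s.x[3:]).round(1),np.sqrt(np.mean(s.fun**2)))
W=np.load('pics/Wtop.npy')
for px in ((325,222),(325,200),(302,222),(347,222),(397,202),(283,298),(291,185),(265,200)): print(px,W[px[1],px[0]].round(3))
# chock overlay
def wire(c,a):
    ux=np.array([np.cos(a),np.sin(a),0]);uy=np.array([-np.sin(a),np.cos(a),0]);o=np.array([*c,0])
    f=lambda x,y,z:o+x*ux+y*uy+np.array([0,0,z])
    m=1e-3;L=[]
    for s in(1,-1):
        L+=[(f(-84*m,30*m*s,24*m),f(-52*m,19*m*s,24*m)),(f(-52*m,19*m*s,24*m),f(53*m,19*m*s,24*m)),(f(46*m,25*m*s,0),f(46*m,25*m*s,66*m))]
    L+=[(f(46*m,-25*m,66*m),f(46*m,25*m,66*m)),(f(-21.5*m,-19*m,4*m),f(-21.5*m,19*m,4*m))]
    return L
import sys
c=[.4938+.084*.03,-.1646-.084];a=np.radians(-88.3)
if len(sys.argv)>1: c=[float(sys.argv[1]),float(sys.argv[2])];a=np.radians(float(sys.argv[3]))
o=[]
for n,(x,y,w,h) in dict(scene=(345,265,100,75),top=(370,235,100,75)).items():
    im=cv2.imread(f'pics/{n}0.png');k=4 if n=='scene' else 4;cr=cv2.resize(im[y:y+h,x:x+w],(400,300),interpolation=cv2.INTER_CUBIC)
    for p,q in wire(c,a):
        z=((proj(n,np.array([p,q]))-[x,y]+.5)*4-.5).round().astype(int);cv2.line(cr,tuple(map(int,z[0])),tuple(map(int,z[1])),(0,0,255),1)
    o.append(cr)
cv2.imwrite('pics/ov.png',np.hstack(o));print(c,a)
E
python3 fit.py
```

```text
674
[0.5559 0.2329 0.0764] [-12.5  38. ] 0.00288908254904886
[0.5546 0.2332 0.0757] [-12.6  33.8] 0.002950355880394396
(325, 222) [0.625 0.021 0.07 ]
(325, 200) [0.691 0.024 0.077]
(302, 222) [0.617 0.088 0.083]
(347, 222) [ 0.647 -0.047 -0.003]
(397, 202) [ 0.721 -0.2   -0.002]
(283, 298) [0.398 0.134 0.   ]
(291, 185) [0.742 0.133 0.044]
(265, 200) [0.701 0.214 0.004]
[0.49632000000000004, -0.2486] -1.541125729510993
```

View pics/ov.png

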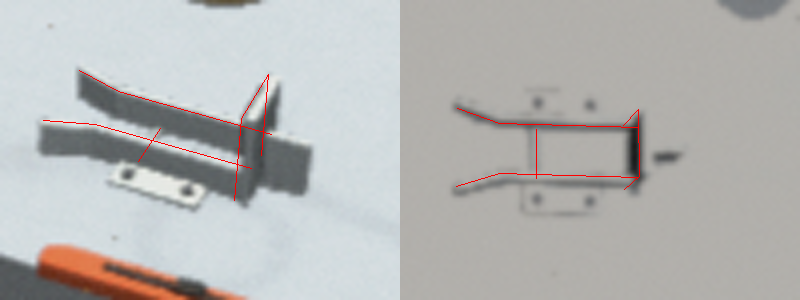

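The wheel fits at (0.555, 0.233, 0.076) with azimuth −12.6°, and the base corners agree. The overlay matches the chock to about 2 mm, so the seat is about (0.495, −0.248), heading −88.3°. Now I move over the wheel.

Call:
{"name": "arm_command", "arguments": {
  "series": [
    [-0.478,-0.187,0,88.2,1],
    [-0.478,-0.187,0,88.2,1],
    [-0.478,-0.187,0,88.2,1],
    [-0.478,-0.187,0,88.2,1],
    [-0.478,-0.187,0,88.2,1],
    [-0.478,-0.187,0,88.2,1],
    [-0.478,-0.187,0,88.2,1],
    [-0.478,-0.187,0,88.2,1]
  ],
  "grip_force": 40
}}

```text
t: 0.9
position: [0.4626, 0.2976, 0.4045]
ee_rot: [[-0.114, 0.994, -0.0], [0.994, 0.114, -0.0], [-0.0, -0.0, -1.0]]
contact_force: [0.7, 0.9, 0.7]
grip_width: 0.0854
grip_force: 0.0
```

```bash
cat > go.py <<'E'
import sys
from h import *
# go.py x y z az : shift in current tool axes to reach
x,y,z,az=map(float,sys.argv[1:5]); s=status.read_state(); R=s['ee_rot']
d=R.T@(np.array([x,y,z])-s['position']); a=np.degrees(np.arctan2(R[1,1],R[0,1]))
print('t',round(s['t'],2),'pos',s['position'].round(4),'az',a.round(2),'shift',d.round(4),'turn',round((a-az+180)%360-180,2),'w',round(s['grip_width'],4),'F',s['contact_force'].round(1),'gf',s['grip_force'])
E
python3 go.py .553 .2335 .32 -12.6; python3 -c "
from h import *
W=np.load('pics/Wtop.npy');print(W[120,250],W[160,275],W[145,205],W[170,290])"
```

```text
t 0.9 pos [0.4626 0.2976 0.4045] az 6.52 shift [-0.0739  0.0826  0.0845] turn 19.12 w 0.0854 F [0.7 0.9 0.7] gf 0.0
[0.7522519  0.20084705 0.48691929] [0.66930374 0.13889451 0.45604085] [ 0.87421073  0.42180285 -0.00248879] [0.75592489 0.13027702 0.1426398 ]
```

Call:
{"name": "arm_command", "arguments": {
  "series": [
    [-0.037,0.041,0.04,8.5,1],
    [-0.074,0.083,0.085,17,1],
    [-0.074,0.083,0.085,19.1,1],
    [-0.074,0.083,0.085,19.1,1]
  ]
}}

```text
t: 1.3
position: [0.5542, 0.233, 0.3151]
ee_rot: [[0.216, 0.976, -0.006], [0.976, -0.216, -0.002], [-0.004, -0.005, -1.0]]
contact_force: [-0.4, 0.9, 1.1]
grip_width: 0.085
grip_force: 0.0
```

```bash
python3 go.py .553 .2335 .256 -12.6; python3 - <<'E'
from h import *
a,_=grab('scene','s1');b,_=grab('top','t1')
r=lambda im,x,y,w,h:cv2.resize(im[y:y+h,x:x+w],(400,300),interpolation=cv2.INTER_CUBIC)
cv2.imwrite('pics/c2.png',np.hstack([r(a,185,150,120,90),r(b,195,190,120,90)])[...,::-1])
E
```

```text
t 1.3 pos [0.5542 0.233  0.3151] az -12.5 shift [ 0.0004 -0.001   0.0591] turn 0.1 w 0.085 F [-0.4  0.9  1.1] gf 0.0
```

View pics/c2.png

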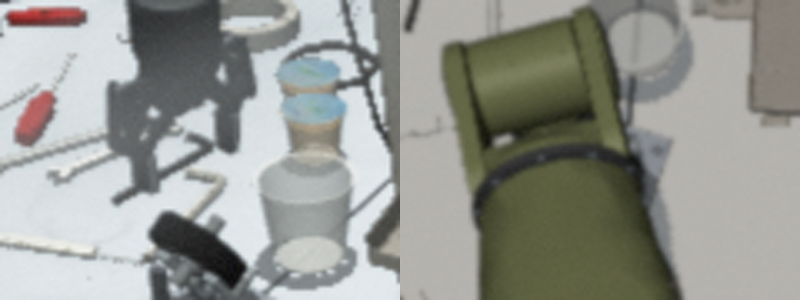

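```bash
python3 - <<'E'
from h import *
e=np.array([.976,-.218,0]);p=np.array([.5542,.233,0])
for z in(.142,.155):
    for k in(-.0495,.0495):print(z,k,((proj('scene',p+e*k+[0,0,z])[0]-[185,150])/.3).round(0))
E
```

```text
0.142 -0.0495 [148. 206.]
0.142 0.0495 [232. 161.]
0.155 -0.0495 [146. 192.]
0.155 0.0495 [231. 148.]
```

The tips are at z 0.155 when open, so the 173 mm figure is for the shut gripper, and the fingers straddle the wheel as planned. I lower them now.

Call:
{"name": "arm_command", "arguments": {
  "series": [
    [0,-0.001,0.03,0.1,1],
    [0,-0.001,0.059,0.1,1],
    [0,-0.001,0.059,0.1,1]
  ]
}}

```text
t: 1.7
position: [0.5502, 0.2365, 0.2584]
ee_rot: [[0.212, 0.977, -0.004], [0.977, -0.212, -0.001], [-0.002, -0.004, -1.0]]
contact_force: [0.4, 0.0, 1.1]
grip_width: 0.0855
grip_force: 0.0
```

Call:
{"name": "arm_command", "arguments": {
  "series": [
    [0,0.006,0,0,1],
    [0,0.012,0,0,1],
    [0,0.018,0,0,1],
    [0,0.024,0,0,1],
    [0,0.03,0,0,1],
    [0,0.034,0,0,1],
    [0,0.034,0,0,1]
  ]
}}

```text
t: 2.4
position: [0.5853, 0.2285, 0.2618]
ee_rot: [[0.214, 0.977, 0.002], [0.977, -0.214, 0.001], [0.001, 0.001, -1.0]]
contact_force: [-2.6, 0.8, 1.6]
grip_width: 0.0853
grip_force: 1.3
```

```bash
python3 go.py .553 .2335 .256 -12.6; python3 - <<'E'
from h import *
a,_=grab('scene','s2')
r=lambda im,x,y,w,h:cv2.resize(im[y:y+h,x:x+w],(400,300),interpolation=cv2.INTER_CUBIC)
cv2.imwrite('pics/c3.png',r(a,205,180,80,60)[...,::-1])
E
```

```text
t 2.4 pos [0.5853 0.2285 0.2618] az -12.34 shift [-0.002  -0.0326  0.0058] turn 0.26 w 0.0853 F [-2.6  0.8  1.6] gf 1.2568442523479462
```

View pics/c3.png

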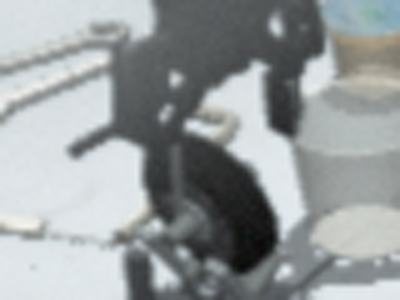

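The sweep has tipped the wheel nearly upright, with its face edge at about (160,180)–(270,230) in the crop. Now I raise slightly, shift back 6 mm and close.

Call:
{"name": "arm_command", "arguments": {
  "series": [
    [0,0,-0.006,0,1],
    [0,0,-0.012,0,0.8],
    [0,-0.002,-0.012,0,0.5],
    [0,-0.004,-0.012,0,0.2],
    [0,-0.006,-0.012,0,-0.1],
    [0,-0.006,-0.012,0,-1],
    [0,-0.006,-0.012,0,-1],
    [0,-0.006,-0.012,0,-1]
  ],
  "grip_force": 40
}}

```text
t: 3.25
position: [0.5785, 0.2301, 0.2725]
ee_rot: [[0.213, 0.977, -0.002], [0.977, -0.213, -0.0], [-0.0, -0.002, -1.0]]
contact_force: [-5.8, 1.4, 3.9]
grip_width: 0.0261
grip_force: 39.0
```

```bash
python3 go.py .553 .2335 .256 -12.6; python3 - <<'E'
from h import *
a,_=grab('scene','s3')
r=lambda im,x,y,w,h:cv2.resize(im[y:y+h,x:x+w],(400,300),interpolation=cv2.INTER_CUBIC)
cv2.imwrite('pics/c4.png',r(a,205,180,80,60)[...,::-1])
E
```

```text
t 3.25 pos [0.5785 0.2301 0.2725] az -12.31 shift [-0.0021 -0.0256  0.0166] turn 0.29 w 0.0261 F [-5.8  1.4  3.9] gf 38.96795868873596
```

View pics/c4.png

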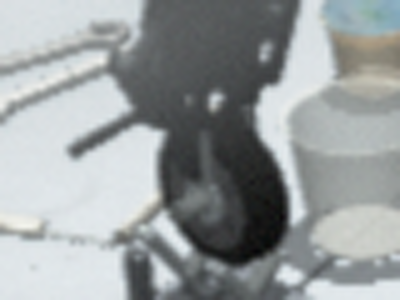

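The grip reads 26.1 mm and the picture shows the wheel upright between the pads, so I lift.

Call:
{"name": "arm_command", "arguments": {
  "series": [
    [0,0,-0.02,0,-1],
    [0,0,-0.04,0,-1],
    [0,0,-0.07,0,-1],
    [0,0,-0.1,0,-1],
    [0,0,-0.11,0,-1],
    [0,0,-0.11,0,-1]
  ]
}}

```text
t: 3.9
position: [0.5788, 0.2298, 0.3831]
ee_rot: [[0.213, 0.977, 0.001], [0.977, -0.213, 0.0], [0.001, 0.001, -1.0]]
contact_force: [1.0, 0.4, -5.1]
grip_width: 0.0255
grip_force: 41.3
```

```bash
python3 go.py .489 -.048 .38 1.7; python3 - <<'E'
from h import *
a,d=grab('scene','s4'); W=world('scene',d).reshape(-1,3)
s=status.read_state();p=s['position']
q=W[(np.hypot(W[:,0]-p[0],W[:,1]-p[1])<.06)&(W[:,2]>.09)&(W[:,2]<p[2]-.12)]
for z in np.arange(.09,.27,.01):
    m=q[abs(q[:,2]-z)<.005]
    if len(m): print(z.round(2),len(m),(m-p).mean(0).round(3)[:2],((m-p)[:,:2]@[.976,-.218]).min().round(3))
E
```

```text
t 3.9 pos [0.5788 0.2298 0.3831] az -12.32 shift [-0.2906 -0.0285  0.0029] turn -14.02 w 0.0255 F [ 1.   0.4 -5.1] gf 41.29974961280823
0.16 21 [-0.013  0.003] -0.017
0.17 55 [-0.014 -0.005] -0.019
0.18 56 [-0.015 -0.013] -0.019
0.19 74 [-0.016 -0.015] -0.034
0.2 92 [-0.017 -0.009] -0.038
0.21 98 [-0.016 -0.014] -0.041
0.22 87 [-0.016 -0.014] -0.03
0.23 84 [-0.014 -0.016] -0.028
0.24 92 [-0.007 -0.009] -0.031
0.25 56 [-0.002 -0.003] -0.04
0.26 58 [-0.003 -0.003] -0.044
```

The wheel hangs vertical, bottom at about z 0.156, so standing height puts the TCP at about 0.227. I move it to the placing spot.

Call:
{"name": "arm_command", "arguments": {
  "series": [
    [-0.025,-0.02,0,-1,-1],
    [-0.065,-0.0285,0,-3,-1],
    [-0.105,-0.0285,0,-6,-1],
    [-0.145,-0.0285,0,-9,-1],
    [-0.19,-0.0285,0,-11,-1],
    [-0.23,-0.0285,0,-13,-1],
    [-0.265,-0.0285,0,-14,-1],
    [-0.2906,-0.0285,0,-14,-1]
  ]
}}

```text
t: 4.75
position: [0.4881, -0.0498, 0.3807]
ee_rot: [[-0.029, 1.0, -0.003], [1.0, 0.029, 0.0], [0.0, -0.003, -1.0]]
contact_force: [0.3, -0.2, -4.7]
grip_width: 0.026
grip_force: 41.9
```

Call:
{"name": "arm_command", "arguments": {
  "series": [
    [0,0,0.04,0,-1],
    [0,0,0.08,0,-1],
    [0,0,0.115,0,-1],
    [0,0,0.13,0,-1],
    [0,0,0.135,0,-1],
    [0,0,0.135,0,-1]
  ]
}}

```text
t: 5.35
position: [0.4887, -0.0479, 0.2465]
ee_rot: [[-0.029, 1.0, -0.002], [1.0, 0.029, 0.0], [0.0, -0.002, -1.0]]
contact_force: [-0.2, -0.2, -3.9]
grip_width: 0.0251
grip_force: 41.7
```

```bash
cat > w.py <<'E'
from h import *
import sys
a,d=grab('scene','w'+sys.argv[1]); W=world('scene',d).reshape(-1,3); p=status.read_state()['position']
q=W[(abs(W[:,0]-p[0])<.05)&(abs(W[:,1]-p[1])<.07)&(W[:,2]>.0)&(W[:,2]<p[2]-.12)]
for z in np.arange(0.005,.12,.01):
    m=q[(abs(q[:,2]-z)<.005)&(abs(q[:,0]-p[0])<.04)]-p
    if len(m): print(z.round(3),len(m),m.mean(0).round(3)[:2],m.min(0).round(3)[:2],m.max(0).round(3)[:2])
E
python3 go.py .489 -.048 .228 1.7;python3 w.py 5
```

```text
t 5.35 pos [ 0.4887 -0.0479  0.2465] az 1.68 shift [-0.0001  0.0004  0.0185] turn -0.02 w 0.0251 F [-0.2 -0.2 -3.9] gf 41.7326420545578
0.005 454 [-0.007 -0.006] [-0.04 -0.07] [0.04 0.07]
0.015 3 [-0.01  -0.005] [-0.012 -0.013] [-0.009  0.009]
0.025 35 [-0.013 -0.002] [-0.02  -0.031] [-0.006  0.023]
0.035 67 [-0.014 -0.002] [-0.021 -0.039] [-0.003  0.032]
0.045 69 [-0.013 -0.007] [-0.021 -0.043] [0.009 0.039]
0.055 87 [-0.013 -0.007] [-0.033 -0.046] [0.012 0.042]
0.065 120 [-0.016 -0.007] [-0.039 -0.046] [0.009 0.045]
0.075 103 [-0.013 -0.011] [-0.04  -0.045] [0.012 0.041]
0.085 105 [-0.013 -0.011] [-0.03  -0.043] [0.013 0.038]
0.095 104 [-0.011 -0.013] [-0.028 -0.039] [0.021 0.03 ]
0.105 84 [-0.006 -0.01 ] [-0.031 -0.027] [0.018 0.008]
0.115 28 [ 0.001 -0.005] [-0.04  -0.012] [0.024 0.005]
```

Call:
{"name": "arm_command", "arguments": {
  "series": [
    [0,0,0.006,0,-1],
    [0,0,0.011,0,-1],
    [0,0,0.015,0,-1],
    [0,0,0.017,0,-1],
    [0,0,0.017,0,-1]
  ]
}}

```text
t: 5.9
position: [0.4889, -0.048, 0.2304]
ee_rot: [[-0.029, 1.0, -0.0], [1.0, 0.029, 0.0], [0.0, -0.0, -1.0]]
contact_force: [-0.4, 0.3, -5.1]
grip_width: 0.0257
grip_force: 41.9
```

Call:
{"name": "arm_command", "arguments": {
  "series": [
    [0,0,0.001,0,-1],
    [0,0,0.002,0,-1],
    [0,0,0.002,0,-1]
  ]
}}

```text
t: 6.2
position: [0.4891, -0.048, 0.2292]
ee_rot: [[-0.029, 1.0, 0.001], [1.0, 0.029, -0.0], [-0.0, 0.001, -1.0]]
contact_force: [-1.8, 0.9, 3.3]
grip_width: 0.0254
grip_force: 42.8
```

It has touched down: the vertical force went from −5 to +3 N. I release slowly.

Call:
{"name": "arm_command", "arguments": {
  "series": [
    [0,0,0,0,-0.3],
    [0,0,0,0,-0.2],
    [0,0,0,0,0],
    [0,0,0,0,0.18],
    [0,0,0,0,0.18],
    [0,0,0,0,0.18],
    [0,0,0,0,0.18]
  ]
}}

```text
t: 6.9
position: [0.489, -0.048, 0.2287]
ee_rot: [[-0.029, 1.0, 0.0], [1.0, 0.029, -0.0], [-0.0, 0.0, -1.0]]
contact_force: [0.6, 0.0, -1.1]
grip_width: 0.0506
grip_force: 0.0
```

```bash
python3 go.py .489 -.048 .228 1.7;python3 w.py 6
```

```text
t 6.9 pos [ 0.489  -0.048   0.2287] az 1.67 shift [-0.      0.      0.0007] turn -0.03 w 0.0506 F [ 0.6  0.  -1.1] gf 0.0
0.005 390 [-0.01  -0.009] [-0.04  -0.069] [0.04 0.07]
0.015 50 [-0.013 -0.004] [-0.018 -0.036] [-0.006  0.032]
0.025 75 [-0.013 -0.004] [-0.022 -0.043] [-0.003  0.039]
0.035 64 [-0.012 -0.011] [-0.029 -0.045] [0.013 0.042]
0.045 103 [-0.016 -0.008] [-0.038 -0.047] [0.008 0.048]
0.055 97 [-0.014 -0.011] [-0.037 -0.047] [0.015 0.042]
0.065 93 [-0.013 -0.017] [-0.04  -0.045] [0.008 0.035]
0.075 102 [-0.012 -0.017] [-0.039 -0.041] [0.031 0.033]
0.085 132 [-0.005 -0.009] [-0.039 -0.032] [0.03  0.023]
0.095 44 [ 0.007 -0.005] [-0.039 -0.016] [0.034 0.008]
0.105 31 [ 0.012 -0.004] [-0.04  -0.012] [0.039 0.01 ]
```

The wheel stands free and upright, centred at about (0.489, −0.048). I step back behind the stubs, then lower.

Call:
{"name": "arm_command", "arguments": {
  "series": [
    [0.008,0,0,0,0.18],
    [0.018,0,0,0,0.18],
    [0.028,0,0,0,0.18],
    [0.028,0,0,0,0.18],
    [0.028,0,0.01,0,0.18],
    [0.028,0,0.02,0,0.18],
    [0.028,0,0.026,0,0.18],
    [0.028,0,0.026,0,0.18]
  ]
}}

```text
t: 7.75
position: [0.4878, -0.0202, 0.2014]
ee_rot: [[-0.029, 1.0, -0.002], [1.0, 0.029, 0.0], [0.0, -0.002, -1.0]]
contact_force: [0.8, -0.0, 0.9]
grip_width: 0.0504
grip_force: 0.0
```

```bash
python3 go.py .495 -.229 .203 1.7;python3 w.py 7|head -7;  python3 - <<'E'
import cv2
a=cv2.imread('pics/w7.png');cv2.imwrite('pics/c7.png',cv2.resize(a[220:310,290:410],(640,480),interpolation=cv2.INTER_CUBIC))
E
```

```text
t 7.75 pos [ 0.4878 -0.0202  0.2014] az 1.65 shift [-0.2089  0.0011 -0.0017] turn -0.05 w 0.0504 F [ 0.8 -0.   0.9] gf 0.0
0.005 374 [-0.013 -0.   ] [-0.04 -0.07] [0.037 0.07 ]
0.015 56 [-0.012 -0.033] [-0.016 -0.063] [-0.003  0.003]
0.025 58 [-0.011 -0.038] [-0.018 -0.07 ] [ 0.014 -0.001]
0.035 58 [-0.017 -0.035] [-0.037 -0.07 ] [0.01  0.008]
0.045 104 [-0.02  -0.031] [-0.039 -0.07 ] [-0.008  0.006]
0.055 111 [-0.018 -0.032] [-0.04 -0.07] [0.004 0.005]
0.065 97 [-0.014 -0.036] [-0.038 -0.069] [0.013 0.009]
```

View pics/c7.png

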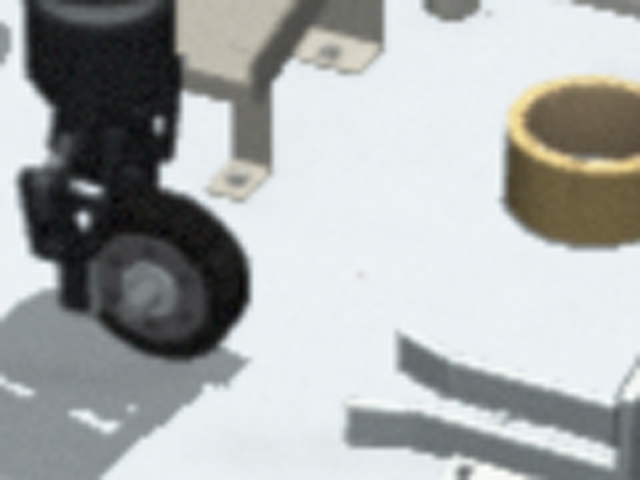

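The picture shows the wheel upright on its tyre with the fingers behind the stubs at (75,290), and the chock mouth ahead at (400,380). I push gently.

Call:
{"name": "arm_command", "arguments": {
  "series": [
    [-0.005,0,-0.001,0,0.18],
    [-0.01,0,-0.001,0,0.18],
    [-0.014,0,-0.001,0,0.18],
    [-0.018,0,-0.001,0,0.18],
    [-0.023,0,-0.001,0,0.18],
    [-0.028,0,-0.001,0,0.18],
    [-0.033,0,-0.001,0,0.18],
    [-0.038,0,-0.001,0,0.18]
  ]
}}

```text
t: 8.6
position: [0.4893, -0.0584, 0.2037]
ee_rot: [[-0.029, 1.0, -0.0], [1.0, 0.029, -0.0], [-0.0, -0.0, -1.0]]
contact_force: [0.1, -0.5, -0.5]
grip_width: 0.0507
grip_force: 0.0
```

```bash
python3 go.py .495 -.229 .203 1.7; cat > c.py <<'E'
from h import *
import sys
from scipy.optimize import least_squares
a,d=grab('scene','k'+sys.argv[1]); W=world('scene',d).reshape(-1,3); p=status.read_state()['position']
hsv=cv2.cvtColor(a,cv2.COLOR_RGB2HSV).reshape(-1,3)
P=W[(abs(W[:,0]-p[0])<.045)&(W[:,1]<p[1]+.03)&(W[:,1]>p[1]-.14)&(W[:,2]>.03)&(W[:,2]<.1)&(hsv[:,2]<70)]
def f(q):
    n=np.array([np.cos(q[2])*np.cos(q[3]),np.sin(q[2])*np.cos(q[3]),np.sin(q[3])]);d=P-[q[0],q[1],.045];h=d@n;r=np.linalg.norm(d-np.outer(h,n),axis=1)
    x,y=r-.045,abs(h)-.013
    return np.hypot(np.maximum(x,0),np.maximum(y,0))+np.minimum(np.maximum(x,y),0)
s=least_squares(f,[p[0],p[1]-.02,.03,0],loss='soft_l1',f_scale=.002)
print(len(P),'wheel',s.x[:2].round(4),'axle az, tilt',np.degrees(s.x[2:]).round(1),'rms',np.sqrt((s.fun**2).mean()).round(4))
E
python3 c.py 1
```

```text
t 8.6 pos [ 0.4893 -0.0584  0.2037] az 1.67 shift [-0.1707  0.0008  0.0007] turn -0.03 w 0.0507 F [ 0.1 -0.5 -0.5] gf 0.0
487 wheel [ 0.4774 -0.077 ] axle az, tilt [ 26.2 -11.1] rms 0.0082
```

Call:
{"name": "arm_command", "arguments": {
  "series": [
    [-0.005,0,0,0,0.18],
    [-0.01,0,0,0,0.18],
    [-0.015,0,0,0,0.18],
    [-0.02,0,0,0,0.18],
    [-0.025,0,0,0,0.18],
    [-0.03,0,0,0,0.18],
    [-0.035,0,0,0,0.18],
    [-0.04,0,0,0,0.18]
  ]
}}

```text
t: 9.45
position: [0.4904, -0.0984, 0.2037]
ee_rot: [[-0.029, 1.0, 0.0], [1.0, 0.029, -0.0], [-0.0, 0.0, -1.0]]
contact_force: [0.6, -0.6, -0.6]
grip_width: 0.0505
grip_force: 0.0
```

```bash
python3 go.py .495 -.229 .203 1.7; python3 w.py 8|sed -n 2,6p;  python3 - <<'E'
import cv2
a=cv2.imread('pics/w8.png');cv2.imwrite('pics/c8.png',cv2.resize(a[225:315,310:430],(640,480),interpolation=cv2.INTER_CUBIC))
E
```

```text
t 9.45 pos [ 0.4904 -0.0984  0.2037] az 1.68 shift [-0.1307  0.0007  0.0007] turn -0.02 w 0.0505 F [ 0.6 -0.6 -0.6] gf 0.0
0.015 73 [-0.008 -0.027] [-0.031 -0.07 ] [0.04  0.016]
0.025 55 [-0.01  -0.037] [-0.029 -0.07 ] [0.035 0.011]
0.035 55 [-0.014 -0.031] [-0.033 -0.06 ] [0.01  0.026]
0.045 103 [-0.02  -0.028] [-0.039 -0.061] [0.012 0.028]
0.055 126 [-0.017 -0.026] [-0.039 -0.061] [0.012 0.015]
```

View pics/c8.png

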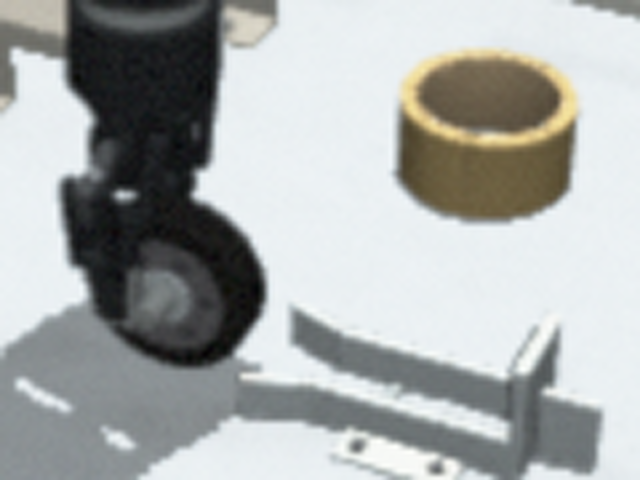

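The wheel is upright and lined up with the mouth at about (265,345). I carry on.

Call:
{"name": "arm_command", "arguments": {
  "series": [
    [-0.005,0,0,0,0.18],
    [-0.01,0,0,0,0.18],
    [-0.015,0,0,0,0.18],
    [-0.02,0,0,0,0.18],
    [-0.025,0,0,0,0.18],
    [-0.03,0,0,0,0.18],
    [-0.035,0,0,0,0.18],
    [-0.04,0,0,0,0.18]
  ]
}}

```text
t: 10.3
position: [0.4916, -0.1383, 0.2037]
ee_rot: [[-0.029, 1.0, -0.0], [1.0, 0.029, 0.0], [0.0, -0.0, -1.0]]
contact_force: [-0.3, 0.3, -0.7]
grip_width: 0.0503
grip_force: 0.0
```

Call:
{"name": "arm_command", "arguments": {
  "series": [
    [-0.005,0,0,0,0.18],
    [-0.01,0,0,0,0.18],
    [-0.015,0,0,0,0.18],
    [-0.02,0,0,0,0.18],
    [-0.025,0,0,0,0.18],
    [-0.03,0,0,0,0.18],
    [-0.035,0,0,0,0.18],
    [-0.04,0,0,0,0.18]
  ]
}}

```text
t: 11.1
position: [0.4928, -0.1783, 0.2037]
ee_rot: [[-0.029, 1.0, 0.0], [1.0, 0.029, 0.0], [0.0, 0.0, -1.0]]
contact_force: [0.6, -0.4, 0.3]
grip_width: 0.0502
grip_force: 0.0
```

```bash
python3 go.py .4945 -.229 .203 1.7; python3 w.py 9
```

```text
t 11.1 pos [ 0.4928 -0.1783  0.2037] az 1.68 shift [-0.0507  0.0002  0.0007] turn -0.02 w 0.0502 F [ 0.6 -0.4  0.3] gf 0.02928222413174808
0.005 371 [-0.014 -0.001] [-0.04 -0.07] [0.039 0.07 ]
0.015 136 [-0.015 -0.031] [-0.035 -0.07 ] [0.029 0.015]
0.025 140 [-0.014 -0.033] [-0.035 -0.069] [0.028 0.024]
0.035 64 [-0.015 -0.027] [-0.034 -0.059] [0.009 0.03 ]
0.045 111 [-0.019 -0.026] [-0.04 -0.06] [0.013 0.026]
0.055 113 [-0.017 -0.028] [-0.039 -0.06 ] [0.01  0.008]
0.065 110 [-0.014 -0.029] [-0.04  -0.059] [0.013 0.008]
0.075 92 [-0.006 -0.03 ] [-0.037 -0.054] [0.039 0.004]
0.085 50 [-0.003 -0.021] [-0.039 -0.045] [0.034 0.011]
```

Call:
{"name": "arm_command", "arguments": {
  "series": [
    [-0.005,0,0,0,0.18],
    [-0.01,0,0,0,0.18],
    [-0.015,0,0,0,0.18],
    [-0.02,0,0,0,0.18],
    [-0.025,0,0,0,0.18],
    [-0.03,0,0,0,0.18],
    [-0.035,0,0,0,0.18],
    [-0.04,0,0,0,0.18]
  ]
}}

```text
t: 11.95
position: [0.4939, -0.2184, 0.2037]
ee_rot: [[-0.029, 1.0, -0.0], [1.0, 0.029, -0.0], [-0.0, -0.0, -1.0]]
contact_force: [0.2, 1.2, -0.7]
grip_width: 0.0502
grip_force: 0.0
```

Call:
{"name": "arm_command", "arguments": {
  "series": [
    [-0.003,0,0,0,0.18],
    [-0.006,0,0,0,0.18],
    [-0.008,0,0,0,0.18],
    [-0.01,0,0,0,0.18],
    [-0.01,0,0,0,0.18]
  ]
}}

```text
t: 12.45
position: [0.4942, -0.228, 0.2037]
ee_rot: [[-0.029, 1.0, -0.0], [1.0, 0.029, -0.0], [-0.0, -0.0, -1.0]]
contact_force: [0.3, -0.4, -0.8]
grip_width: 0.0504
grip_force: 0.0
```

```bash
python3 go.py .4945 -.229 .203 1.7; python3 w.py 10
```

```text
t 12.45 pos [ 0.4942 -0.228   0.2037] az 1.67 shift [-0.001   0.0003  0.0007] turn -0.03 w 0.0504 F [ 0.3 -0.4 -0.8] gf 0.0
0.005 344 [-0.019  0.   ] [-0.04 -0.07] [0.036 0.069]
0.015 187 [-0.018  0.004] [-0.038 -0.07 ] [0.034 0.066]
0.025 182 [-0.016 -0.008] [-0.036 -0.07 ] [0.039 0.066]
0.035 64 [-0.015 -0.035] [-0.035 -0.07 ] [-0.006  0.022]
0.045 111 [-0.02  -0.028] [-0.038 -0.069] [-0.007  0.023]
0.055 132 [-0.019 -0.027] [-0.04 -0.07] [0.013 0.008]
0.065 121 [-0.012 -0.037] [-0.04 -0.07] [0.025 0.011]
0.075 97 [-0.007 -0.033] [-0.039 -0.058] [ 0.029 -0.001]
0.085 40 [-0.005 -0.03 ] [-0.036 -0.052] [0.038 0.007]
```

Call:
{"name": "arm_command", "arguments": {
  "series": [
    [-0.002,0,0,0,0.18],
    [-0.004,0,0,0,0.18],
    [-0.004,0,0,0,0.18]
  ]
}}

```text
t: 12.8
position: [0.4944, -0.2317, 0.2037]
ee_rot: [[-0.029, 1.0, -0.0], [1.0, 0.029, 0.001], [0.001, -0.0, -1.0]]
contact_force: [0.5, 4.6, 1.7]
grip_width: 0.0505
grip_force: 2.2
```

Call:
{"name": "arm_command", "arguments": {
  "series": [
    [-0.001,0,0,0,0.18],
    [-0.002,0,0,0,0.18],
    [-0.002,0,0,0,0.18]
  ]
}}

```text
t: 13.1
position: [0.4945, -0.2324, 0.2036]
ee_rot: [[-0.03, 1.0, -0.001], [1.0, 0.03, 0.004], [0.004, -0.001, -1.0]]
contact_force: [-0.8, 19.8, 8.2]
grip_width: 0.0504
grip_force: 9.4
```

The force rose to 20 N over 1 mm, so the wheel is against the end stop. I back off, lift clear and check.

Call:
{"name": "arm_command", "arguments": {
  "series": [
    [0.004,0,0,0,0.18],
    [0.008,0,0,0,0.18],
    [0.014,0,0,0,0.25],
    [0.014,0,-0.02,0,0.25],
    [0.014,0,-0.06,0,0.25],
    [0.014,0,-0.1,0,0.25],
    [0.014,0,-0.14,0,0.25],
    [0.014,0,-0.18,0,0.25]
  ]
}}

```text
t: 13.9
position: [0.4937, -0.2196, 0.3854]
ee_rot: [[-0.029, 1.0, 0.0], [1.0, 0.029, -0.0], [-0.0, 0.0, -1.0]]
contact_force: [0.5, 0.0, 0.7]
grip_width: 0.0536
grip_force: 0.0
```

```bash
python3 - <<'E'
from h import *
a,d=grab('scene','f1');b,e=grab('top','f2')
print(status.read_state()['position'])
W=world('scene',d).reshape(-1,3);
q=W[(abs(W[:,0]-.4945)<.045)&(abs(W[:,1]+.248)<.09)]
for z in np.arange(.035,.1,.01):
    m=q[abs(q[:,2]-z)<.005]
    if len(m):print(z.round(3),len(m),m.mean(0)[:2].round(3),m.min(0)[:2].round(3),m.max(0)[:2].round(3))
r=lambda im,x,y,w,h:cv2.resize(im[y:y+h,x:x+w],(400,300),interpolation=cv2.INTER_CUBIC)
cv2.imwrite('pics/cf.png',np.hstack([r(a,340,240,100,75),cv2.resize(a,(400,300))])[...,::-1])
E
```

```text
[ 0.49416633 -0.21982644  0.38919743]
0.035 146 [ 0.487 -0.276] [ 0.46  -0.334] [ 0.519 -0.207]
0.045 163 [ 0.482 -0.262] [ 0.458 -0.33 ] [ 0.527 -0.202]
0.055 150 [ 0.482 -0.259] [ 0.459 -0.305] [ 0.518 -0.204]
0.065 175 [ 0.488 -0.269] [ 0.47  -0.304] [ 0.522 -0.205]
0.075 120 [ 0.486 -0.253] [ 0.475 -0.304] [ 0.506 -0.211]
0.085 150 [ 0.49 -0.25] [ 0.476 -0.278] [ 0.508 -0.22 ]
0.095 25 [ 0.491 -0.247] [ 0.478 -0.263] [ 0.502 -0.234]
```

View pics/cf.png

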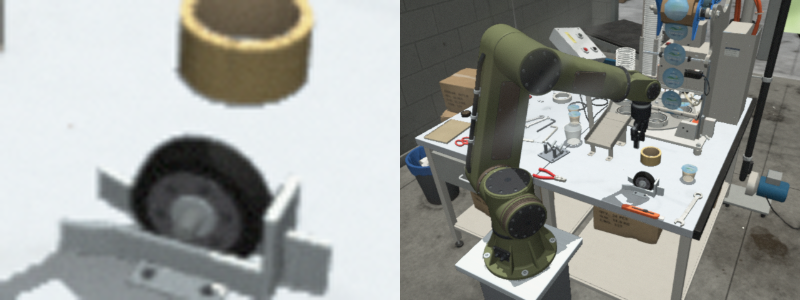

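The wheel stands upright in the chock against the end stop, at (200,200) in the left crop. Its rear edge is at y −0.203 and the centre at −0.248, and the arm is clear of it, so I hand in.

```bash
python3 -c "
from workcell import order
print(order.job_done())"
```

```text
the job is handed in; nothing more can be done
None
```

The wheel was set down and released about 20 cm short of its spot, then rolled into the chock and over the sill. It now stands upright against the end stop with the arm clear, and the job was handed in at about 14 s.

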